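# Shim the rocking photometer

## Task

The white bench photometer rocks because its back-left foot stops short of the bench. Push the loose wooden wedge along the bench, thin end first, under that foot until it is snug and carries the foot, then press down on the photometer's top over that same corner to show that it no longer rocks. Do not pick anything up, do not shove the photometer out of its place, and leave the other things alone.

Things in the scene. Friction and masses are not known exactly. Their poses are not given: they have to be found in the camera images.
- photometer: White bench instrument, loose, about 3 kg, 220 (x) x 260 (y) mm, on four black domed feet at +-85, +-105 mm. Underside 28 mm above the bench; back half of the top flat at 120 mm, front half slopes down to 62 mm and bears a blue keypad. Origin: centre of its footprint at bench height; x to its back (tall side), y to its left, z up. It stands level on three feet; the back-left (+x, +y) foot hangs.
- short_foot (a point): Lowest point of the short back-left foot (domed, 24 mm across): 7 mm above the bench, 25 mm in from the back and from the left side of the housing. The wedge comes in from the left side.
- corner_top (a point): Point of the flat housing top right above the short foot, 120 mm above the bench: the place to press. Unshimmed, this corner rocks down 7 mm under 2 to 3 N; a press of 5 to 20 N is a fair test.
- wedge: Loose wedge of plain pale hardwood, 120 long x 40 wide mm, 70 g, lying flat on the bench to the photometer's left. Origin: centre of its underside; x runs along its length to the thin end (2 mm thick, at +60 mm); the thick end (22 mm, upright flat face) is at -60 mm; the top is a straight slope. Snug, its thin end is about 30 mm past the middle of the foot and some 60 mm stick out.
- wedge_back (a point): Centre of the wedge's thick end face, 11 mm above the bench: the place to push. The wedge slides easily (1 N) till the foot sits on it; then the push rises steeply within 1 to 2 mm. 8 to 15 N jams it well and friction keeps it; over 25 N may lift or shove the photometer.
- slide_box: Bystander: wooden slide box 85 x 60 x 26 mm. Origin: centre of its underside.
- petri_dish: Bystander: closed round flat dish, 92 mm across, 16 mm high. Origin: centre of its underside.
- jar: Bystander: small amber jar, 48 mm across, 58 mm high. Origin: centre of its underside.
There are look-alikes about, which are no part of the job. Leave any blue or purple look-alike of the wedge alone.

How it is judged:
On the way, in this order (a step that is already met when the one before it is completed fails the run):
1. the wedge is under the short foot and carries it (contact force between wedge and photometer above 0.5 N and x of short_foot in the frame of wedge between -0.04 and 0.055 m and y of short_foot in the frame of wedge between -0.02 and 0.02 m and angle between wedge's own z axis and vertical below 0.04 rad and angle between photometer's own z axis and vertical below 0.015 rad), for 0.2 s.
2. a finger presses on the photometer over that corner and it does not rock (contact force between the fingers and photometer above 4 N and horizontal distance between the grasp point and corner_top below 0.06 m and height (world z) of the grasp point above 0.11 m and angle between photometer's own z axis and vertical below 0.015 rad), for 0.1 s.
At the end, for the whole second after the job is handed in: The wedge lies flat (within 0.04 rad) with the short foot on its slope (within 20 mm of its centre line) and carries at least 0.5 N of the photometer, which stands level within 0.015 rad, within 30 mm of where it was; both are at rest (all of step 1 and distance of photometer from where it was at the start of the episode below 0.03 m and linear speed of each of photometer, wedge below 0.01 m/s); the robot touches nothing.
It fails at once if the wedge is lifted off the bench by more than 12 mm (height (world z) of wedge above 0.012 m).
It fails at once if the photometer is lifted or tipped over by more than 0.08 rad (angle between photometer's own z axis and vertical above 0.08 rad or height (world z) of photometer above 0.012 m).
It fails at once if the photometer is shoved more than 30 mm out of its place (distance of photometer from where it was at the start of the episode above 0.03 m).
It fails at once if another thing is disturbed (moved more than 20 mm) (distance of any of slide_box, petri_dish, jar from where it was at the start of the episode above 0.02 m).
It also fails if it takes over 64 s, if anything falls off the work surface, if the arm or the gripper's body presses on something with over 40 N, if the wrist force passes 120 N, or if a joint passes its speed limit or range.

## Robot

A 7-joint arm with a two-finger parallel gripper is mounted at the origin on the work surface. World frame = base frame: x ahead of the robot, y to its left, z up, the work surface at z = 0. Lengths are in m, angles in rad, forces in N, time in s.
With the tool pointing down it reaches from about 0.425 to 0.925 m from the base axis. Payload 6.8 kg.
Tool frame: the origin (TCP) lies on the front face of the gripper's body, between the roots of the fingers; the fingertips stand 73 mm ahead of it and the grasp point (between the pads) lies 54 mm ahead of it (env.nose_length is the distance from the TCP to the fingertips, in m); z points along the fingers, y is the direction in which the jaws open and shut (so a half turn about z gives the same grasp; the last joint's range is limited). The gripper opens to 85 mm and grips with 20 to 120 N. Pads are 22 mm wide; open, the fingers measure 114 mm over their backs; the gripper's body (76 mm by 85 mm) begins 54 mm behind the grasp point. The pads swing forward as they close: fully open they stand 13 mm farther back than shut.
Start: joints at [-1.267, 0.477, 0.022, 1.555, -0.011, 1.109, -0.083], TCP at [0.27, 0.619, 0.304] pointing down, gripper open.
Joint ranges: [-2.96, 2.96], [-0.34, 2.1], [-1.41, 1.46], [0.24, 2.44], [-1.37, 4.51], [0.17, 1.92], [-2.96, 2.96]. Speed limits (rad/s): [2.39, 2.39, 3.14, 3.14, 3.14, 3.14, 3.14].

## Interface

Orientations are given as a unit quaternion [w, x, y, z].
In Python, from cell import env, kin, camera, calibration, job gives the robot as it stands. The module is installed in compiled form; this text tells all that it offers. Calls block until the motion is done:
- env.reach(position, orientation): joint-space move of the TCP to a pose.
- env.movel(position, velocity=0.15, rot=None, stop_force=None): straight line of the TCP; rot=None keeps the orientation; velocity is the mean speed in m/s. With stop_force (N) it stops when the force on the tool has changed by that much, and returns True; else False.
- env.goto_joints(angles): joint-space move.
- env.grip(opening, f_grip=None): finger opening in m; f_grip is the grip in N (None keeps the last); returns when the fingers have stopped.
- env.dwell(seconds).
- kin.inverse_kinematics(position, orientation): joint angles nearest the present ones, or None.
- env.get_state(): the state.
- camera(name): name is "scene" or "top" or "wrist"; returns (picture, depth): 420x560x3 uint8, blue, green, red; 420x560 float32, m along the optical axis (not along the pixel's ray), 0 where there is no reading.
- calibration(name): a dict with "fx", "fy", "cx", "cy" (pixels), "k1" (the pictures are not rectified: a ray, as slopes to the right and down, at radius r is drawn at 1 + k1 r^2 times it, then the intrinsics apply), "rvec" (rotation vector, rad) and "tvec" (3), from world to camera coordinates, as OpenCV has them. Camera axes: x right, y down, z forward; pixel columns grow to the right and rows downward; lengths in m; the calibration is good to about 2 mm. A picture is of the moment at which its call begins: read the wrist's pose just before it. calibration takes no time and is no camera call; for the wrist camera it gives the pose at the moment of the call.
A pose or a line that the arm cannot do raises env.PlanningError and nothing moves.
- job.job_done(): hands the job in, once; it reports no verdict.
The state is a dict: "time": time; "qpos": joint angles; "joint_velocities": joint speeds; "joint_torque": joint torques, N m; "tcp_pos": TCP position; "orientation": TCP orientation; "force": force on the tool from outside, world axes, zero at the start; "torque": the same for the moment, N m; "opening": finger opening in m.
Only numpy, scipy, OpenCV 4.12 (cv2) and the standard library are available. Lean on these libraries where they do the work, as an engineer would, in place of code of your own. Each camera call takes 0.05 s, during which the arm holds its last target.

## Working session

There is one attempt and no reset: what is moved stays moved. The work goes in short steps, each a Python script; the robot and the scene stay as the last script left them, time stands still between calls to the robot, and variables do not carry over. Pictures are saved under pics/ and viewed, and the job is handed in when it is done.

```bash
mkdir -p pics; ls
python3 - <<'E'
from cell import env,kin,camera,calibration,job
import cv2,numpy as np
for n in ["scene","top"]:
    p,d=camera(n); cv2.imwrite(f"pics/{n}0.png",p); np.save(f"pics/{n}0.npy",d); print(n,calibration(n))
s=env.get_state(); print(s)
E
```

```text
pics
scene {'fx': 498.3330356049991, 'fy': 498.3330356049991, 'cx': 275.7408858866277, 'cy': 220.2355166087046, 'k1': -0.1861751019927763, 'rvec': array([ 2.29985536,  0.95377946, -0.35975172]), 'tvec': array([-0.45386367, -0.17267466,  1.47137503])}
top {'fx': 398.35665810875014, 'fy': 398.35665810875014, 'cx': 278.92676652995283, 'cy': 207.51833851209634, 'k1': -0.032924412264922175, 'rvec': array([ 2.09286714, -2.15306549,  0.22250761]), 'tvec': array([0.09143056, 0.57156868, 0.99171798])}
{'time': 0.1, 'qpos': array([-1.26707301,  0.47772453,  0.0223372 ,  1.55632217, -0.01149154,
        1.10931002, -0.08310433]), 'joint_velocities': array([-0.00081884, -0.00067495,  0.00035252, -0.00201623,  0.00081528,
        0.00236597, -0.00010643]), 'joint_torque': array([ 4.25427381e-03, -5.97761393e+01,  1.61349278e+00, -2.81954706e+01,
        1.27645856e-02,  4.97143992e-03, -1.17365138e-05]), 'tcp_pos': array([0.27002784, 0.61819458, 0.30303083]), 'orientation': array([-1.06107010e-04,  2.04447523e-01,  9.78877184e-01, -8.11050733e-04]), 'force': array([ 0.90887747, -0.43144995,  0.17554037]), 'torque': array([ 0.01321342, -0.02095902,  0.04549255]), 'opening': 0.08536911511374976}
```

View pics/scene0.png

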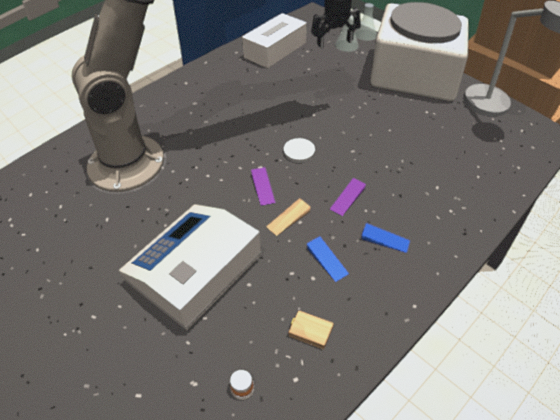

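View pics/top0.png

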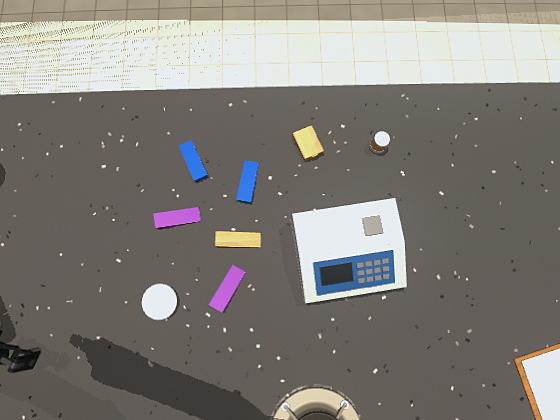

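The scene picture shows the photometer at about (190,265), with its keypad facing the robot, and the pale wedge at (288,217). In the top picture, the wedge is at (238,240) and the photometer's back-left corner is near (294,213). Next I'll measure both.

```bash
cat > h.py <<'E'
from cell import env,kin,camera,calibration,job
import cv2,numpy as np
from scipy.spatial.transform import Rotation as Ro
def cam(c):
    K=np.array([[c['fx'],0,c['cx']],[0,c['fy'],c['cy']],[0,0,1.]]); D=np.array([c['k1'],0,0,0,0])
    R=cv2.Rodrigues(np.array(c['rvec']))[0]; return K,D,R,np.array(c['tvec'])
def ray(c,px):
    K,D,R,t=cam(c); u=cv2.undistortPoints(np.array(px,float).reshape(-1,1,2),K,D)[:,0]
    return -R.T@t, np.c_[u,np.ones(len(u))]@R
def plane(c,px,z):
    o,d=ray(c,px); return o+d*((z-o[2])/d[:,2])[:,None]
def deproj(c,px,dep):
    o,d=ray(c,px); return o+d*np.array(dep)[:,None]
def proj(c,P):
    K,D,R,t=cam(c); return cv2.projectPoints(np.array(P,float).reshape(-1,1,3),np.array(c['rvec']),np.array(c['tvec']),K,D)[0][:,0]
E
python3 - <<'E'
from h import *
for n in ["scene","top"]:
    p=cv2.imread(f"pics/{n}0.png"); d=np.load(f"pics/{n}0.npy"); c=calibration(n)
    hsv=cv2.cvtColor(p,cv2.COLOR_BGR2HSV)
    m=cv2.inRange(hsv,(8,60,120),(32,255,255))
    N,l,st,ce=cv2.connectedComponentsWithStats(m)
    for i in range(1,N):
        if st[i,4]<150 or st[i,4]>3000: continue
        cnt=max(cv2.findContours((l==i).astype(np.uint8),cv2.RETR_EXTERNAL,cv2.CHAIN_APPROX_NONE)[0],key=len)
        r=cv2.minAreaRect(cnt); print(n,st[i],ce[i],r); print(np.round(plane(c,cv2.boxPoints(r),0.01),3).tolist())
        ys,xs=np.where(cv2.erode((l==i).astype(np.uint8),np.ones((3,3)))>0)
        if len(xs):
            P=deproj(c,np.c_[xs,ys],d[ys,xs]); q=P[d[ys,xs]>0]
            A=np.c_[q[:,:2]-q[:,:2].mean(0),np.ones(len(q))]; print(" plane fit",np.round(np.linalg.lstsq(A,q[:,2],rcond=None)[0],4),q.mean(0).round(4),len(q))
    x0,y0,w=(180,110,260) if n=="top" else (100,150,260)
    cv2.imwrite(f"pics/{n}0z.png",cv2.resize(p[y0:y0+195,x0:x0+w],None,fx=3,fy=3,interpolation=cv2.INTER_CUBIC))
E
```

```text
scene [468  37  31  23 242] [481.47933884  49.11983471] ((482.0384216308594, 50.192291259765625), (33.559364318847656, 11.926054000854492), 33.6900634765625)
[[0.385, 1.307, 0.01], [0.364, 1.402, 0.01], [0.514, 1.364, 0.01], [0.53, 1.273, 0.01]]
 plane fit [-0.0035 -0.072  -0.0844] [ 0.3831  1.5032 -0.0844] 139
scene [503  57  57  32 442] [535.68552036  72.98868778] ((533.9657592773438, 67.07534790039062), (62.89804458618164, 19.034934997558594), 24.443954467773438)
[[0.548, 1.314, 0.01], [0.509, 1.468, 0.01], [0.763, 1.492, 0.01], [0.786, 1.339, 0.01]]
 plane fit [ 0.0088 -0.0174 -0.0844] [ 0.6495  1.5338 -0.0844] 264
scene [266 198  45  38 708] [288.38983051 216.31638418] ((288.2950744628906, 216.7540740966797), (16.388721466064453, 47.11757278442383), 50.194427490234375)
[[0.48, 0.124, 0.01], [0.475, 0.267, 0.01], [0.526, 0.254, 0.01], [0.529, 0.115, 0.01]]
 plane fit [0.0131 0.1578 0.0122] [0.5031 0.1888 0.0122] 544
scene [ 288  310   46   36 1009] [310.75421209 327.35084242] ((310.3267822265625, 327.04144287109375), (41.138938903808594, 25.63158416748047), 20.2248592376709)
[[0.
[... 385 characters left out ...]
7, -0.002, 0.01]]
 plane fit [-0.0038  0.003   0.0262] [ 0.7659 -0.012   0.0262] 500
top [215 231  46  17 699] [237.20028612 238.84978541] ((237.50595092773438, 238.76266479492188), (45.38581466674805, 15.395188331604004), 1.432096242904663)
[[0.482, 0.251, 0.01], [0.524, 0.25, 0.01], [0.518, 0.127, 0.01], [0.476, 0.129, 0.01]]
 plane fit [0.0055 0.1647 0.0121] [0.4995 0.1898 0.0121] 572
top [515 344  45  76 560] [531.37321429 376.79642857] ((530.7940673828125, 377.3235168457031), (40.01837921142578, 78.33900451660156), 14.03624439239502)
[[0.04, -0.479, 0.01], [0.224, -0.553, 0.01], [0.195, -0.656, 0.01], [0.011, -0.578, 0.01]]
 plane fit [0.0019 0.007  0.0048] [ 0.111  -0.568   0.0048] 284
```

View pics/scene0z.png

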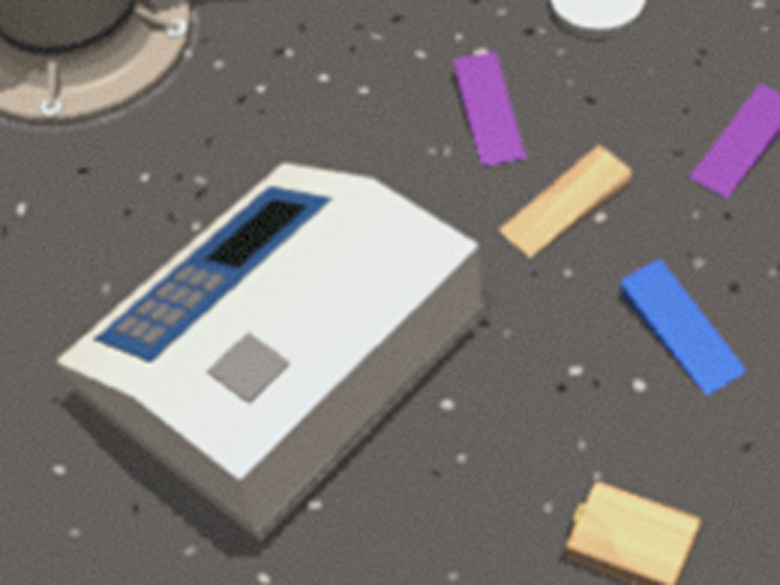

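View pics/top0z.png

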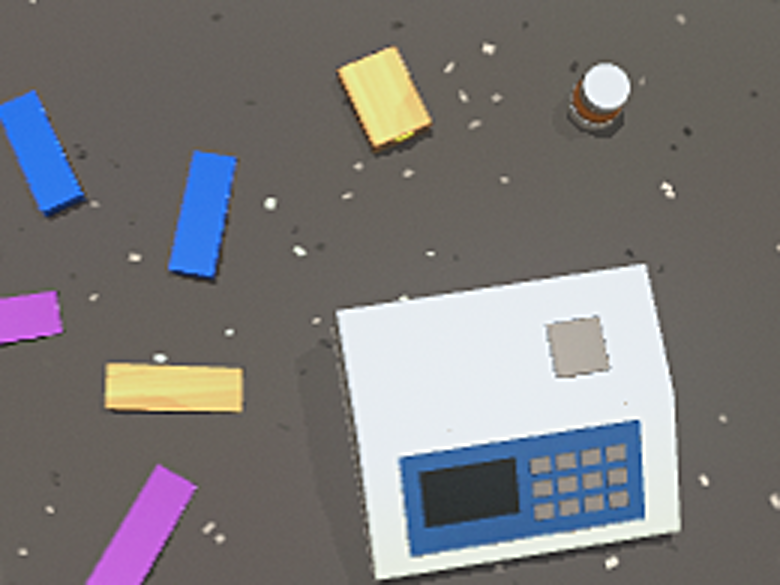

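The wedge's surface rises toward +y, so its thin end already points at the photometer. Next I'll get the photometer's pose from its flat top and bottom edges.

Run:
```python
from h import *
for n in ["scene","top"]:
    p=cv2.imread(f"pics/{n}0.png"); d=np.load(f"pics/{n}0.npy"); c=calibration(n)
    ys,xs=np.mgrid[0:420,0:560]; xs=xs.ravel();ys=ys.ravel()
    P=deproj(c,np.c_[xs,ys],d[ys,xs]).reshape(420,560,3)
    m=((P[...,2]>.113)&(P[...,2]<.128)&(P[...,0]>.35)&(P[...,0]<.8)&(P[...,1]<.2)&(P[...,1]>-.4)&(d>0)).astype(np.uint8)
    m=cv2.morphologyEx(m,cv2.MORPH_CLOSE,np.ones((5,5)))
    cnt=max(cv2.findContours(m,cv2.RETR_EXTERNAL,cv2.CHAIN_APPROX_NONE)[0],key=cv2.contourArea)
    q=plane(c,cnt.reshape(-1,2),.12)[:,:2].astype(np.float32)
    r=cv2.minAreaRect(q*1000); print(n,r, np.round(cv2.boxPoints(r)), "z med",np.median(P[...,2][m>0]))
    # whole top: brightness mask
    # full-top back edge, left edge lines fit
    w=(cv2.inRange(p,(170,170,170),(255,255,255)))
    # refine edges from intensity: use box in the local frame
```

```text
scene ((503.8342590332031, -94.28329467773438), (131.86541748046875, 262.069580078125), 7.519379138946533) [[ 421.   27.]
 [ 456. -233.]
 [ 586. -216.]
 [ 552.   44.]] z med 0.11952476696080855
top ((494.93060302734375, -92.15704345703125), (136.31434631347656, 261.02069091796875), 7.28691291809082) [[ 411.   29.]
 [ 444. -230.]
 [ 579. -213.]
 [ 546.   46.]] z med 0.1194300071746951
```

```bash
cat >> h.py <<'E'
YAW=np.deg2rad(7.4)   # photometer x axis heading
def quat(yaw,flip=False):  # tool y along heading yaw (+pi if flip), pointing down
    a=yaw+(np.pi if flip else 0)
    y=np.array([np.cos(a),np.sin(a),0]); z=np.array([0,0,-1.]); x=np.cross(y,z)
    q=Ro.from_matrix(np.c_[x,y,z]).as_quat(); return np.array([q[3],q[0],q[1],q[2]])
E
python3 - <<'E'
from h import *
for f in (0,1):
    for P in ([.505,.17,.30],[.50,.27,.078],[.53,.02,.2]):
        q=kin.inverse_kinematics(P,quat(YAW,f)); print(f,P,None if q is None else q.round(2))
E
```

```text
0 [0.505, 0.17, 0.3] [-0.82  0.26  0.45  1.92 -0.13  0.99 -0.18]
0 [0.5, 0.27, 0.078] [-0.8   0.63  0.25  1.98 -0.27  0.57 -0.23]
0 [0.53, 0.02, 0.2] [-0.56  0.41  0.5   2.02 -0.27  0.78  0.24]
1 [0.505, 0.17, 0.3] [-0.33  0.25 -0.13  1.89  0.04  1.    2.79]
1 [0.5, 0.27, 0.078] [-0.36  0.63 -0.31  1.95  0.32  0.61  2.38]
1 [0.53, 0.02, 0.2] [-1.02  0.78  1.27  2.05 -0.89  1.04 -2.31]
```

Run:
```python
from h import *
env.reach([.49,.19,.33],quat(YAW))
c=calibration("wrist"); p,d=camera("wrist"); cv2.imwrite("pics/w1.png",p); np.save("pics/w1.npy",d); 
import pickle; pickle.dump(c,open("pics/w1.pkl","wb"))
s=env.get_state(); print(s['time'],s['tcp_pos'],s['force'],c)
hsv=cv2.cvtColor(p,cv2.COLOR_BGR2HSV)
m=cv2.inRange(hsv,(8,60,120),(32,255,255))
N,l,st,ce=cv2.connectedComponentsWithStats(m)
for i in range(1,N):
    if st[i,4]<1000: continue
    cnt=max(cv2.findContours((l==i).astype(np.uint8),cv2.RETR_EXTERNAL,cv2.CHAIN_APPROX_NONE)[0],key=len)
    r=cv2.minAreaRect(cnt); print(st[i],r,plane(c,cv2.boxPoints(r),.01).round(4).tolist())
```

```text
1.9083 [0.48969867 0.19177769 0.32981802] [-0.14713735  0.9730674   0.05718563] {'fx': 323.5477783787015, 'fy': 323.5477783787015, 'cx': 282.35641213245543, 'cy': 212.92084855629585, 'k1': -0.071016309322391, 'rvec': array([-2.82945777, -0.1877798 , -0.02854997]), 'tvec': array([-0.51103329,  0.07364109,  0.44174369])}
[ 268  128   51   99 3230] ((291.23077392578125, 177.34616088867188), (35.889251708984375, 95.90079498291016), 11.309932708740234) [[0.4745, 0.1337, 0.01], [0.4828, 0.2519, 0.01], [0.5249, 0.2495, 0.01], [0.5202, 0.1302, 0.01]]
```

View pics/w1.png

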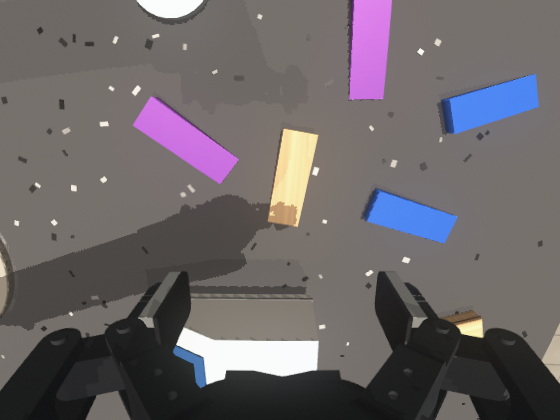

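The wrist picture shows the wedge with its thick end at (302,131) and thin end at (284,225). The housing's back-left corner is at about (318,341) on top and (312,298) on the underside. I'll convert these using the right heights.

Run:
```python
from h import *
import pickle
c=pickle.load(open("pics/w1.pkl","rb")); p=cv2.imread("pics/w1.png"); d=np.load("pics/w1.npy")
hsv=cv2.cvtColor(p,cv2.COLOR_BGR2HSV)
m=cv2.inRange(hsv,(8,60,60),(32,255,255)); m[:, :255]=0; m[:,330:]=0; m[250:]=0
cnt=max(cv2.findContours(m,cv2.RETR_EXTERNAL,cv2.CHAIN_APPROX_NONE)[0],key=len)
b=cv2.boxPoints(cv2.minAreaRect(cnt)); b=b[np.argsort(b[:,1])]; print(b)
tk=plane(c,b[:2],.022); tn=plane(c,b[2:],.002); print(tk.round(4),tn.round(4))
a=tk.mean(0);e=tn.mean(0); print("mid thick",a.round(4),"thin",e.round(4),"len",np.linalg.norm((e-a)[:2]),"heading",np.degrees(np.arctan2(*(e-a)[[1,0]])), "centre",((a+e)/2).round(4))
print("corner top",plane(c,[[318,341]],.12).round(4),"under",plane(c,[[312,298],[190,293]],.028).round(4))
print(calibration("top")['tvec'])
ct=calibration("top");print("top px of corner .028/.12", plane(ct,[[293.2,213.3]],.12).round(4))
cs=calibration("scene");print("scene corner", plane(cs,[[100+477/3,150+244/3]],.12).round(4),"under",plane(cs,[[100+483/3,150+308/3]],.028).round(4))
cv2.imwrite("pics/w1z.png",cv2.resize(p[265:365,170:340],None,fx=4.5,fy=4.5,interpolation=cv2.INTER_CUBIC))
```

```text
[[282.60004  127.200005]
 [318.24005  133.68001 ]
 [265.48004  221.36    ]
 [301.12006  227.84    ]]
[[0.4823 0.252  0.022 ]
 [0.5234 0.2503 0.022 ]] [[0.4761 0.1305 0.002 ]
 [0.5232 0.1277 0.002 ]]
mid thick [0.5028 0.2511 0.022 ] thin [0.4997 0.1291 0.002 ] len 0.12205596227465042 heading -91.4960996862172 centre [0.5013 0.1901 0.012 ]
corner top [[0.547  0.0472 0.12  ]] under [[0.5495 0.0414 0.028 ]
 [0.3891 0.027  0.028 ]]
[0.09143056 0.57156868 0.99171798]
top px of corner .028/.12 [[0.5457 0.0415 0.12  ]]
scene corner [[0.549 0.044 0.12 ]] under [[0.5457 0.0487 0.028 ]]
```

View pics/w1z.png

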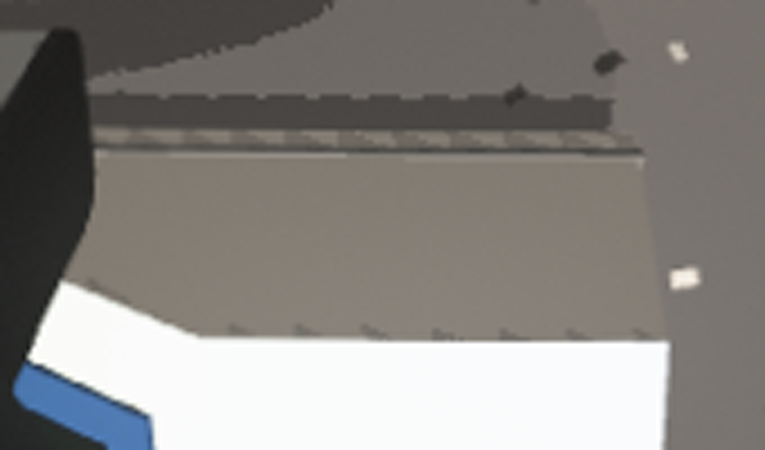

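Run:
```python
from h import *
q=quat(YAW)
env.grip(.058,20)
env.reach([.5013,.206,.13],q)
print(env.movel([.5013,.206,.0735],.08,stop_force=5)); s=env.get_state(); print(s['time'],s['tcp_pos'],s['force'],s['opening'])
env.grip(.041,20); s=env.get_state(); print(s['tcp_pos'],s['force'],s['opening'])
env.grip(.060,20); s=env.get_state(); print(s['tcp_pos'],s['force'],s['opening'])
env.movel([.5013,.206,.15],.15)
env.movel([.4937,.265,.25],.2)
c=calibration("wrist"); p,d=camera("wrist"); cv2.imwrite("pics/w2.png",p); np.save("pics/w2.npy",d)
import pickle; pickle.dump(c,open("pics/w2.pkl","wb")); print(env.get_state()['time'])
p,d=camera("top"); cv2.imwrite("pics/top2.png",p)
```

```text
False
3.975 [0.50150381 0.2059371  0.07356778] [0.24840754 0.1801405  0.64934124] 0.057916465238499575
[0.50169142 0.20618618 0.07420304] [-0.93739041 -1.26600056  5.5136019 ] 0.04288105006390214
[0.50116695 0.20601583 0.07338543] [-0.67601456 -0.07772197  0.16237377] 0.060415619800130466
6.025
```

View pics/w2.png

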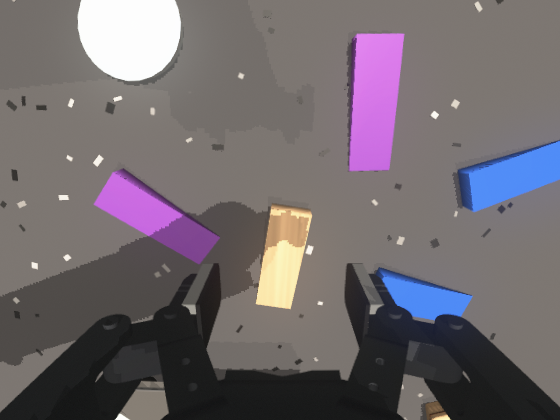

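View pics/top2.png

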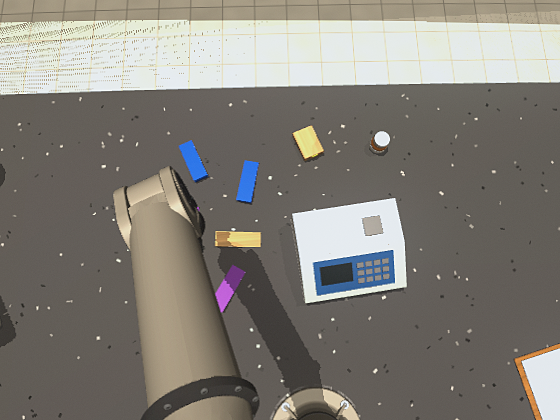

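The wrist picture shows the wedge still turned about 10° (thick end (292,208), thin end (272,305)). The jaws stopped at 42.9 mm, resting on its edges, so I'll squeeze further.

Run:
```python
from h import *
q=quat(YAW)
env.reach([.5013,.206,.13],q)
print(env.movel([.5013,.206,.075],.08,stop_force=5))
env.grip(.030,25); s=env.get_state(); print(s['tcp_pos'],s['force'],s['opening'])
env.grip(.060,20); s=env.get_state(); print(s['tcp_pos'],s['force'],s['opening'])
env.movel([.5013,.206,.15],.15)
env.movel([.4937,.265,.25],.2)
c=calibration("wrist"); p,d=camera("wrist"); cv2.imwrite("pics/w3.png",p); np.save("pics/w3.npy",d)
import pickle; pickle.dump(c,open("pics/w3.pkl","wb")); print(env.get_state()['time'])
```

```text
False
[0.50177091 0.20613169 0.07578403] [-0.26371966 -1.1870375   6.36450674] 0.041811804300564775
[0.50118136 0.20602714 0.07492345] [ 0.273938   -0.35719378 -1.10690968] 0.060031249149822385
9.5833
```

View pics/w3.png

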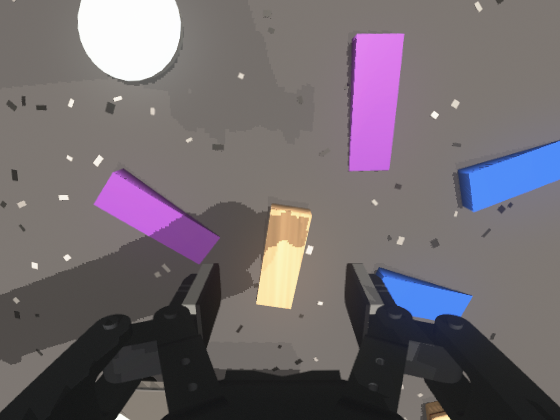

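Run:
```python
from h import *
import pickle
for n in ("w1","w2","w3"):
    c=pickle.load(open(f"pics/{n}.pkl","rb")); p=cv2.imread(f"pics/{n}.png"); d=np.load(f"pics/{n}.npy")
    hsv=cv2.cvtColor(p,cv2.COLOR_BGR2HSV)
    m=cv2.inRange(hsv,(8,60,50),(32,255,255)); m[:, :250]=0; m[:,330:]=0; m[315:]=0
    cnt=max(cv2.findContours(m,cv2.RETR_EXTERNAL,cv2.CHAIN_APPROX_NONE)[0],key=len)
    ys,xs=np.where(m>0); P=deproj(c,np.c_[xs,ys],d[ys,xs]); P=P[(P[:,2]>.001)&(P[:,2]<.03)]
    # top-surface points: pca
    A=np.c_[P[:,:2]-P[:,:2].mean(0),np.ones(len(P))]; g=np.linalg.lstsq(A,P[:,2],rcond=None)[0]
    hull=cv2.convexHull((P[:,:2]*1000).astype(np.float32)); r=cv2.minAreaRect(hull)
    print(n,"gradient heading",np.degrees(np.arctan2(-g[1],-g[0])).round(2),r, "mean",P.mean(0).round(4))
```

```text
w1 gradient heading -93.55 ((500.74212646484375, 190.07363891601562), (119.33617401123047, 40.16066360473633), 87.39067077636719) mean [0.5009 0.1954 0.0117]
w2 gradient heading -92.16 ((501.462158203125, 190.28927612304688), (120.80632019042969, 40.24092483520508), 88.0235595703125) mean [0.5016 0.1991 0.0117]
w3 gradient heading -92.67 ((501.495849609375, 190.31788635253906), (120.77161407470703, 40.161773681640625), 88.29014587402344) mean [0.5016 0.1989 0.0117]
```

The wedge didn't move: the friction pads jammed on its opposite edges. I'll align the jaws to its present heading, hold it gently on the bench, and turn it about 9.5° in place.

Run:
```python
from h import *
q0=quat(np.deg2rad(-2.0)); q=quat(YAW)
env.reach([.5016,.206,.13],q0)
print(env.movel([.5016,.206,.0755],.08,stop_force=5))
env.grip(.037,20); s=env.get_state(); print(s['tcp_pos'],s['force'],s['opening'])
env.movel([.5013,.206,.0757],.03,rot=q); s=env.get_state(); print(s['tcp_pos'],s['force'],s['opening'])
env.grip(.060,20); s=env.get_state(); print(s['tcp_pos'],s['force'],s['opening'])
env.movel([.5013,.206,.15],.15)
env.movel([.4937,.265,.25],.2)
c=calibration("wrist"); p,d=camera("wrist"); cv2.imwrite("pics/w4.png",p); np.save("pics/w4.npy",d)
import pickle; pickle.dump(c,open("pics/w4.pkl","wb")); print(env.get_state()['time'])
hsv=cv2.cvtColor(p,cv2.COLOR_BGR2HSV)
m=cv2.inRange(hsv,(8,60,50),(32,255,255)); m[:, :250]=0; m[:,330:]=0; m[315:]=0
ys,xs=np.where(m>0); P=deproj(c,np.c_[xs,ys],d[ys,xs]); P=P[(P[:,2]>.001)&(P[:,2]<.03)]
r=cv2.minAreaRect(cv2.convexHull((P[:,:2]*1000).astype(np.float32))); print(r,P.mean(0))
```

```text
False
[0.50196781 0.20613762 0.07605223] [-0.85482235  0.13593502  4.00955584] 0.038819431451809126
[0.50163447 0.20607898 0.07605302] [-0.30764906 -0.59242465  4.2537272 ] 0.0395125571316163
[0.50112638 0.20600246 0.07552347] [0.52995083 0.00328417 0.55140109] 0.059628610221081346
13.3917
((504.08978271484375, 190.347900390625), (40.16879653930664, 120.95061492919922), 7.370790958404541) [0.50300865 0.1988776  0.01169727]
```

View pics/w4.png

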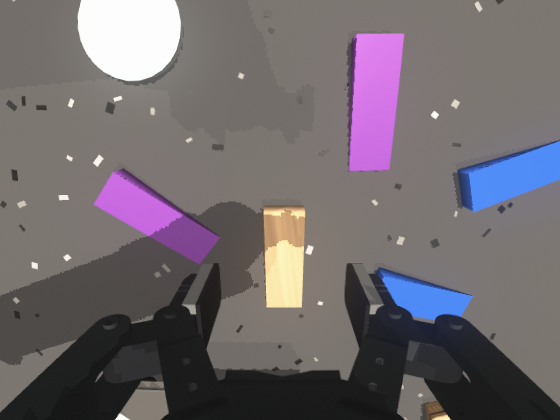

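The wedge now sits at (0.5041, 0.1903) with a heading of -82.6°, in line with the foot. Next I'll push it from its back face, quickly at first, then slowly with a force stop.

Run:
```python
from h import *
q=quat(YAW); u=np.array([np.cos(YAW-np.pi/2),np.sin(YAW-np.pi/2)])
C=np.array([.5041,.1903]); B=C-.060*u
env.grip(.006,30)
def at(s,z): return [*(B+u*(s-.011)),z]
env.movel(at(-.016,.13),.2); print(env.movel(at(-.016,.077),.08,stop_force=6))
s=env.get_state(); print(s['time'],s['force'],s['opening'])
print(env.movel(at(.115,.077),.08,stop_force=8))
s=env.get_state(); print(s['time'],s['tcp_pos'],s['force'])
p,d=camera("scene"); cv2.imwrite("pics/s5z.png",cv2.resize(p[150:345,100:360],None,fx=3,fy=3))
p,d=camera("top"); cv2.imwrite("pics/t5z.png",cv2.resize(p[110:305,180:440],None,fx=3,fy=3))
```

```text
False
15.5083 [ 0.3034509   0.54085466 -0.08739765] 0.005900915342990402
False
17.3 [0.50961107 0.14692765 0.07688057] [-0.03573411  0.68549446  0.20274259]
```

View pics/s5z.png

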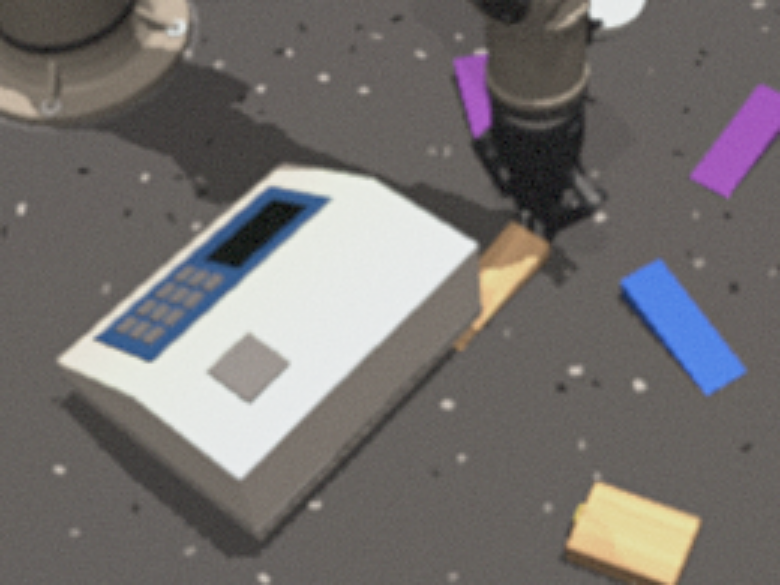

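View pics/t5z.png

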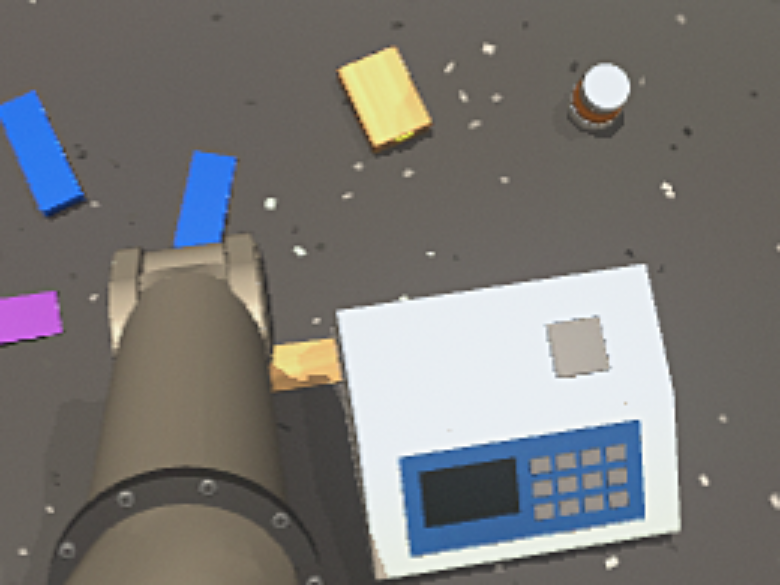

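The wedge is straight, flush with the fingers and going under the housing near the back-left corner (top crop about (305,362)). I'll continue slowly until the force rises.

Run:
```python
from h import *
YW=YAW; u=np.array([np.cos(YAW-np.pi/2),np.sin(YAW-np.pi/2)])
C=np.array([.5041,.1903]); B=C-.060*u
def at(s,z): return [*(B+u*(s-.011)),z]
r=env.movel(at(.168,.077),.015,stop_force=10)
s=env.get_state(); print(r,s['time'],s['tcp_pos'],s['force'],"s=",(s['tcp_pos'][:2]-B)@u+.011)
env.dwell(.2); s=env.get_state(); print(s['time'],s['tcp_pos'],s['force'])
p,d=camera("scene"); cv2.imwrite("pics/s6z.png",cv2.resize(p[150:345,100:360],None,fx=3,fy=3))
p,d=camera("top"); cv2.imwrite("pics/t6z.png",cv2.resize(p[110:305,180:440],None,fx=3,fy=3)); cv2.imwrite("pics/top6.png",p)
```

```text
True 19.45 [0.51343943 0.11780854 0.07680817] [-0.4257185   0.101327   -0.08419739] s= 0.1440905694882096
19.65 [0.51308187 0.11796058 0.07647642] [-0.15595013  0.27629771 -0.77209527]
```

View pics/s6z.png

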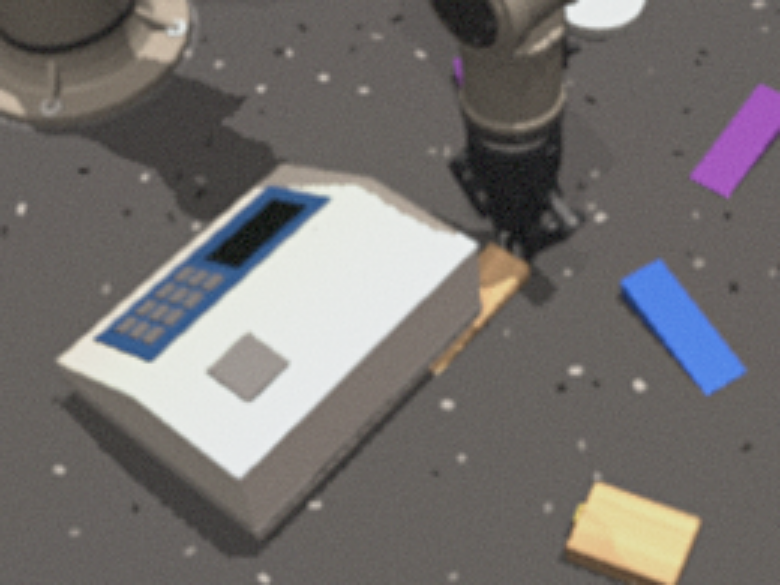

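View pics/t6z.png

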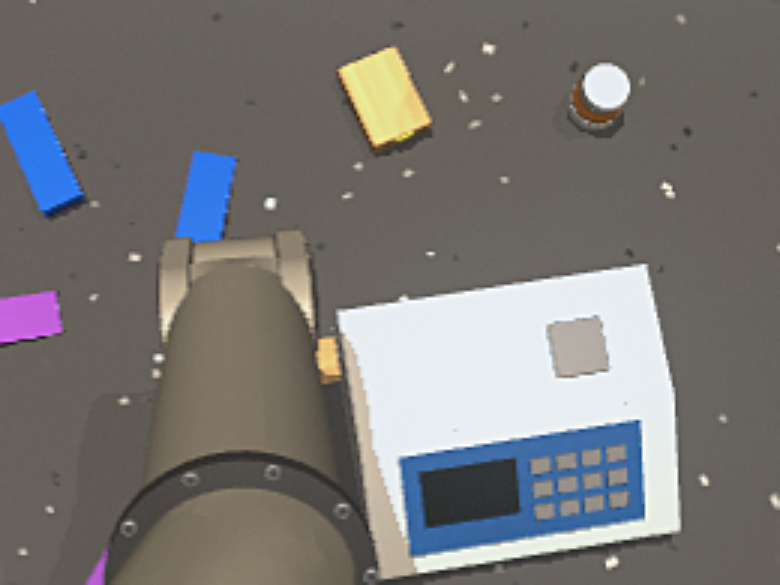

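The push stopped at 144 mm against a predicted 146 mm, with the housing still in place. I'll re-push gently to confirm it's snug and log the force.

Run:
```python
from h import *
u=np.array([np.cos(YAW-np.pi/2),np.sin(YAW-np.pi/2)])
C=np.array([.5041,.1903]); B=C-.060*u
def at(s,z): return [*(B+u*(s-.011)),z]
def S(): 
    s=env.get_state(); return round(s['time'],2),s['tcp_pos'].round(4),s['force'].round(2),round(((s['tcp_pos'][:2]-B)@u+.011)*1000,2)
print(S())
for k in np.arange(.1440,.152,.0005):
    r=env.movel(at(k,.077),.01,stop_force=12); print(r,S())
    f=env.get_state()['force']
    if r or np.hypot(*f[:2])>10: break
```

```text
(19.75, array([0.513 , 0.1181, 0.0765]), array([-0.2 , -0.97,  0.66]), np.float64(143.74))
False (20.0, array([0.5135, 0.1179, 0.077 ]), array([ 0.55, -0.1 , -0.75]), np.float64(144.04))
False (20.25, array([0.5136, 0.1177, 0.077 ]), array([-0.07,  0.37, -0.24]), np.float64(144.22))
False (20.5, array([0.5136, 0.1176, 0.077 ]), array([ 0.27,  3.59, -0.16]), np.float64(144.29))
False (20.75, array([0.5136, 0.1175, 0.077 ]), array([-1.42,  4.35,  0.39]), np.float64(144.42))
False (21.0, array([0.5136, 0.1174, 0.077 ]), array([-1.41,  6.08, -0.05]), np.float64(144.52))
False (21.25, array([0.5136, 0.1173, 0.077 ]), array([-1.18,  7.39, -0.02]), np.float64(144.62))
False (21.5, array([0.5136, 0.1172, 0.077 ]), array([-0.96,  7.9 ,  0.35]), np.float64(144.7))
False (21.75, array([0.5136, 0.1171, 0.077 ]), array([-2.35,  9.52,  0.01]), np.float64(144.8))
False (22.0, array([0.5137, 0.117 , 0.077 ]), array([-2.12, 11.06, -0.21]), np.float64(144.87))
```

It's jammed at about 11 N, with a steep rise over 0.7 mm. I'll back off along the push line, rise, and take a picture before pressing.

Run:
```python
from h import *
u=np.array([np.cos(YAW-np.pi/2),np.sin(YAW-np.pi/2)])
C=np.array([.5041,.1903]); B=C-.060*u
def at(s,z): return [*(B+u*(s-.011)),z]
env.movel(at(.10,.077),.08); env.movel(at(.10,.26),.2)
c=calibration("wrist"); p,d=camera("wrist"); cv2.imwrite("pics/w7.png",p)
p2,_=camera("scene"); cv2.imwrite("pics/s7z.png",cv2.resize(p2[150:345,100:360],None,fx=3,fy=3))
s=env.get_state(); print(s['time'],s['tcp_pos'],s['force'])
```

```text
23.9167 [0.50717853 0.16125366 0.25870709] [-0.04985315  0.52544303 -0.0412612 ]
```

View pics/w7.png

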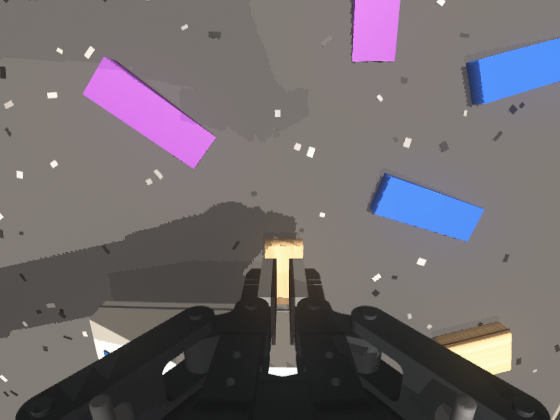

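View pics/s7z.png

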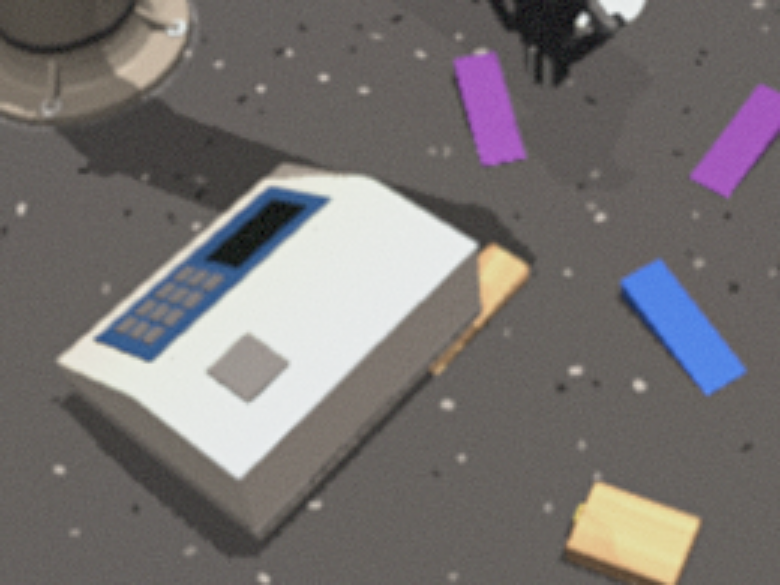

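The wedge stayed where it was. In the wrist picture its thick end is at (284,240), sticking straight out from the housing side, and the photometer hasn't moved in the scene crop. Now I'll press on the corner.

Run:
```python
from h import *
q=quat(YAW); F=[.526,.016]
def S():
    s=env.get_state(); return round(s['time'],2),s['tcp_pos'].round(4),s['force'].round(2)
env.movel([*F,.26],.2); env.movel([*F,.205],.1,stop_force=5); print(S())
print(env.movel([*F,.188],.02,stop_force=5),S())
z=env.get_state()['tcp_pos'][2]+.0005
for k in range(24):
    env.movel([*F,z-.0004*k],.02); t=S(); 
    if abs(t[2][2])>3: print(t)
    if t[2][2]>10: break
for _ in range(3): env.dwell(.2); print(S())
p2,_=camera("scene"); cv2.imwrite("pics/s8z.png",cv2.resize(p2[150:345,100:360],None,fx=3,fy=3))
```

```text
(25.5, array([0.5263, 0.0162, 0.2053]), array([-0.67,  0.1 ,  0.7 ]))
True (26.13, array([0.5261, 0.016 , 0.1926]), array([-0.65,  0.38,  7.18]))
(26.88, array([0.526 , 0.016 , 0.1926]), array([-2.83, -0.41,  6.15]))
(27.13, array([0.5261, 0.016 , 0.1925]), array([-3.4 , -0.37,  8.46]))
(27.38, array([0.5261, 0.016 , 0.1924]), array([-5.04,  0.09, 13.65]))
(27.58, array([0.5261, 0.016 , 0.1924]), array([-4.99,  0.37, 13.4 ]))
(27.78, array([0.5261, 0.016 , 0.1924]), array([-4.41,  0.29, 12.55]))
(27.98, array([0.5261, 0.016 , 0.1924]), array([-4.49,  0.69, 12.94]))
```

View pics/s8z.png

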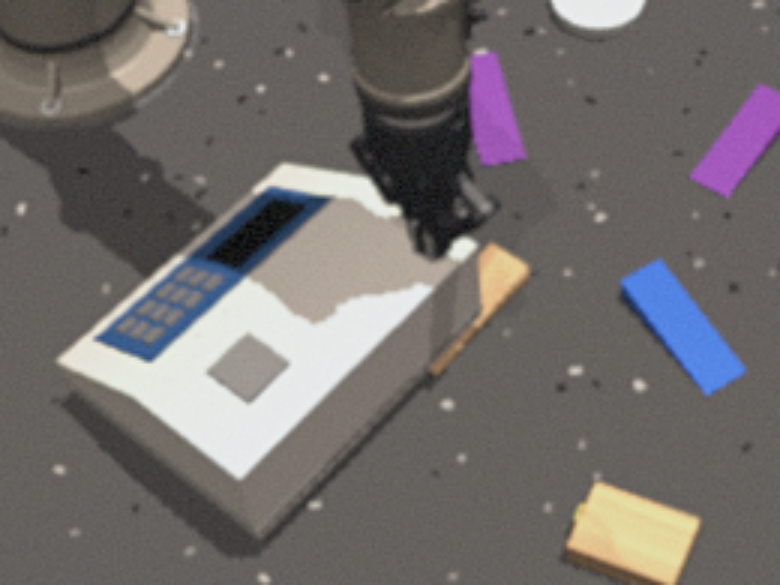

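The corner holds 13 N with only about 0.2 mm of give, and the fingertips are on the corner (crop (435,245)). Next I'll retreat and check.

Run:
```python
from h import *
env.movel([.526,.016,.26],.1); env.movel([.47,.25,.30],.25); env.dwell(.3)
for n in ["scene","top"]:
    p,d=camera(n); p0=cv2.imread(f"pics/{n}0.png"); d0=np.load(f"pics/{n}0.npy"); c=calibration(n); 
    P=[]
    for D in (d0,d):
        ys,xs=np.mgrid[0:420,0:560]; Q=deproj(c,np.c_[xs.ravel(),ys.ravel()],D[ys,xs].ravel()).reshape(420,560,3)
        m=((abs(Q[...,2]-.12)<.007)&(Q[...,0]>.45)&(Q[...,0]<.6)&(Q[...,1]<.07)&(Q[...,1]>-.26)&(D>0))
        q=Q[m]; A=np.c_[q[:,:2]-[.5,-.1],np.ones(len(q))]
        m2=q[:,0]>.50
        r=cv2.minAreaRect((q[:,:2]*1000).astype(np.float32)); print(n,r[0],np.linalg.lstsq(A[m2],q[m2,2],rcond=None)[0].round(4))
    cv2.imwrite(f"pics/{n}9.png",p)
s=env.get_state(); print(s['time'],s['force'])
```

```text
scene (502.37823486328125, -92.73097229003906) [-0.0226 -0.0072  0.1205]
scene (502.8372497558594, -93.39869689941406) [-0.0252 -0.0046  0.1209]
top (500.2703552246094, -92.19841003417969) [-0.0155 -0.0055  0.1204]
top (500.1873474121094, -92.47880554199219) [-0.0112 -0.004   0.1206]
30.3917 [0.34377089 0.70352076 0.35026056]
```

View pics/top9.png

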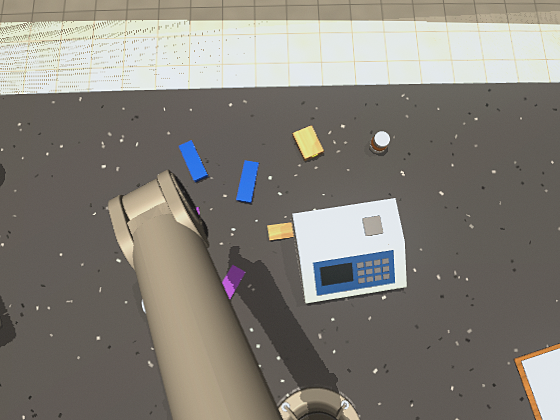

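The top picture shows the wedge at (280,232), sticking out by about 60 mm. The photometer has moved less than 1 mm and its tilt is about the same as before. The slide box and jar haven't moved, the dish is mostly hidden behind the arm in this view, and the robot is clear, so I'll hand it in.

Run:
```python
from h import *
job.job_done(); print(env.get_state()['time'])
```

```text
the job is handed in; nothing more can be done
the job is handed in; nothing more can be done
```

The wedge is jammed under the photometer's back-left foot, the corner did not rock when pressed, and I handed the job in at about 30 s of the 64 s allowed.

- **Lining up the wedge:** Two attempts to square it by closing the jaws failed, because the pads jammed on its edges and it stayed put. I then held it lightly on the bench and turned it about 10° into line with the foot, without intending any lift. The first of these attempts used fingertips set very low, and the upward force (4–6 N) shows they pressed down on the wedge or bench.
- **Pushing it in:** I pushed the back face with closed fingers. It came up snug after about 145 mm, against a predicted 146 mm. The push rose to about 11 N within 0.7 mm, and the wedge stayed in place when I backed off.
- **Press test:** Pressing the top over that corner took about 13 N for 0.6 s with roughly 0.2 mm of give, against 7 mm unshimmed.
- **Last checks:** The photometer shifted less than 1 mm. The wedge sticks out straight, and the slide box and jar look untouched.
- **Not fully settled:** The depth fits of the top are too noisy to confirm 0.015 rad of level. They read up to 0.025 rad even before anything moved, and changed by less than 0.005 rad. The petri dish was mostly hidden behind the arm in the last top picture and I did not measure it. The scene crop taken during the press shows part of it, and the arm never worked near it.

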